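# Tap the bearing-cap bolts, find the loose one and hold its cap open

### The job

One of the three captive bolts on the spindle's bearing caps has stripped its thread: with the cap still shut, tap the bolt heads until you find the one that gives under the fingers. Then take that cap by its nose and lift it at least 45 degrees, and finish while holding it open like that, so that I can get at the bolt and the bush; it falls shut if let go. Do not pull at the caps whose bolts are tight, and leave the tools and the jar where they lie.

Things in the scene. Friction and masses are not known exactly. Their poses are not given: they have to be found in the camera images.
- bed: The spindle bed: a dark steel plate 112 x 300 x 10 mm on the bench, carrying a 12 mm steel spindle that runs along its length (its y axis) 48 mm above the bench, with a 38 mm timing pulley on the +y end and a 24 mm collar on the -y end. Origin: centre of the plate's underside. Its -x side is the front, towards the robot. Fixed.
- block_a: One of three identical aluminium bearing blocks with hinged caps, fixed 84 mm apart along the bed's y, in any order. Origin: on the bed plate's top (10 mm above the bench), under the spindle; axes as the bed's. Hinge at the back (+x), bolt and nose in front (-x). 26 mm wide (y), foot 42 mm; the closed cap's top is at 52 mm. A brass grease nipple 8 mm high stands on it.
- bolt_a_top (a point): Top centre of the block's captive bolt: a round steel socket head 14.4 mm across on a spring, on top of the cap, 24 mm in front of (-x) the spindle; top 67.5 mm above the block's origin (77.5 mm above the bench), equal on all three. A tight bolt does not give; the loose one sinks up to 5 mm under 3 N and springs back. The loose one swings with its cap.
- nose_a (a point): Middle of the cap's nose, the tab to lift it by: 22 mm wide (y), 34 mm long (x), 9 mm thick, flat vertical sides, free at the sides, below and in front; its front end has a lip 3.5 mm higher. With the cap shut it is 53 mm in front of (-x) the spindle, 46.5 mm above the block's origin (56.5 mm above the bench). It swings with the cap.
- hinge_a (a point): Point on that cap's hinge axis (parallel to the bed's y), 28 mm behind (+x) the spindle, 40 mm above the block's origin; with the cap shut the middle of the nose lies 81 mm in front of it and 6.5 mm above it.
- cap_a (a joint): Angle of that cap about its hinge (rad): 0 shut, growing as the nose rises up and back (a turn about the bed's +y). With a loose bolt it opens to a stop at 1.3, and its weight and a light spring (about 1.5 N at the nose) shut it when let go; with a tight bolt it cannot be opened and only strains against the bolt by about 0.01 for each 2.2 N of lift.
- block_b: One of three identical aluminium bearing blocks with hinged caps, fixed 84 mm apart along the bed's y, in any order. Origin: on the bed plate's top (10 mm above the bench), under the spindle; axes as the bed's. Hinge at the back (+x), bolt and nose in front (-x). 26 mm wide (y), foot 42 mm; the closed cap's top is at 52 mm. A brass grease nipple 8 mm high stands on it.
- bolt_b_top (a point): Top centre of the block's captive bolt: a round steel socket head 14.4 mm across on a spring, on top of the cap, 24 mm in front of (-x) the spindle; top 67.5 mm above the block's origin (77.5 mm above the bench), equal on all three. A tight bolt does not give; the loose one sinks up to 5 mm under 3 N and springs back. The loose one swings with its cap.
- nose_b (a point): Middle of the cap's nose, the tab to lift it by: 22 mm wide (y), 34 mm long (x), 9 mm thick, flat vertical sides, free at the sides, below and in front; its front end has a lip 3.5 mm higher. With the cap shut it is 53 mm in front of (-x) the spindle, 46.5 mm above the block's origin (56.5 mm above the bench). It swings with the cap.
- hinge_b (a point): Point on that cap's hinge axis (parallel to the bed's y), 28 mm behind (+x) the spindle, 40 mm above the block's origin; with the cap shut the middle of the nose lies 81 mm in front of it and 6.5 mm above it.
- cap_b (a joint): Angle of that cap about its hinge (rad): 0 shut, growing as the nose rises up and back (a turn about the bed's +y). With a loose bolt it opens to a stop at 1.3, and its weight and a light spring (about 1.5 N at the nose) shut it when let go; with a tight bolt it cannot be opened and only strains against the bolt by about 0.01 for each 2.2 N of lift.
- block_c: One of three identical aluminium bearing blocks with hinged caps, fixed 84 mm apart along the bed's y, in any order. Origin: on the bed plate's top (10 mm above the bench), under the spindle; axes as the bed's. Hinge at the back (+x), bolt and nose in front (-x). 26 mm wide (y), foot 42 mm; the closed cap's top is at 52 mm. A brass grease nipple 8 mm high stands on it.
- bolt_c_top (a point): Top centre of the block's captive bolt: a round steel socket head 14.4 mm across on a spring, on top of the cap, 24 mm in front of (-x) the spindle; top 67.5 mm above the block's origin (77.5 mm above the bench), equal on all three. A tight bolt does not give; the loose one sinks up to 5 mm under 3 N and springs back. The loose one swings with its cap.
- nose_c (a point): Middle of the cap's nose, the tab to lift it by: 22 mm wide (y), 34 mm long (x), 9 mm thick, flat vertical sides, free at the sides, below and in front; its front end has a lip 3.5 mm higher. With the cap shut it is 53 mm in front of (-x) the spindle, 46.5 mm above the block's origin (56.5 mm above the bench). It swings with the cap.
- hinge_c (a point): Point on that cap's hinge axis (parallel to the bed's y), 28 mm behind (+x) the spindle, 40 mm above the block's origin; with the cap shut the middle of the nose lies 81 mm in front of it and 6.5 mm above it.
- cap_c (a joint): Angle of that cap about its hinge (rad): 0 shut, growing as the nose rises up and back (a turn about the bed's +y). With a loose bolt it opens to a stop at 1.3, and its weight and a light spring (about 1.5 N at the nose) shut it when let go; with a tight bolt it cannot be opened and only strains against the bolt by about 0.01 for each 2.2 N of lift.
- hex_key: Black hex key, 72 x 27 x 4 mm, lying on the bed plate between two blocks. Bystander: leave it where it is. Origin: centre of its underside.
- driver: Slim precision screwdriver, 144 mm long, 13 mm thick, on the bench behind the bed. Bystander: leave it where it is. Origin: centre of its underside.
- bore_plug: Black bore plug gauge, 75 mm long, 12 mm thick, on the bench in front of the bed. Bystander: leave it where it is. Origin: centre of its underside.
- marker: Felt marker, 137 mm long, 12 mm thick, on the bench in front of the bed. Bystander: leave it where it is. Origin: centre of its underside.
- jar: Small screw-cap jar, 34 mm across, 36 mm high, on the bench by the bed's back right corner. Bystander: leave it where it is. Origin: centre of its underside.
- caliper: Vernier caliper, 246 x 72 x 7 mm, on the bench to the right. Bystander: leave it where it is. Origin: centre of its underside.

How it is judged:
By the outcome, as a careful person would: the job done as asked, in the order asked, and still so for the second after the job is handed in, while the arm keeps its last pose, push and grip.
It also fails if it takes over 45 s, if anything falls off the work surface, if the arm or the gripper's body presses on something with over 40 N, if the wrist force passes 120 N, or if a joint passes its speed limit or range.

### The arm

A 6-joint arm with a two-finger parallel gripper is mounted at the origin on a cart in front of the work surface, level with it; the furniture and walls round the work are solid. World frame = base frame: x ahead of the robot, y to its left, z up, the work surface at z = 0. Lengths are in m, angles in degrees, forces in N, time in s.
With the tool pointing down it reaches from about 0.3 to 0.875 m from the base axis. Payload 6.4 kg.
Tool frame: the origin (TCP) lies on the centre line of the jaws, within the pads' length; the fingertips stand 22 mm ahead of it and the grasp point (between the pads) lies 3 mm ahead of it; z points along the fingers, y is the line along which they close (so a half turn about z gives the same grasp; the last joint's range is limited). The gripper opens to 85 mm and grips with 20 to 120 N. Pads are 22 mm wide; open, the fingers measure 114 mm over their backs; the gripper's body (76 mm by 85 mm) begins 54 mm behind the grasp point. The pads swing forward as they close: fully open they stand 13 mm farther back than shut.
Start: joints at [51.606, 10.359, 92.074, -0, 77.567, -11.82], TCP at [0.257, 0.514, 0.253] pointing down, gripper open.
Joint ranges: [-171.53, 171.53], [-51.25, 118.39], [17.06, 147.69], [-65.23, 245.23], [0, 150.52], [-178.68, 178.68]. Speed limits (degrees/s): [147.25, 147.25, 172.46, 180, 180, 180].

### API

Orientations are given as a 3x3 rotation matrix whose columns are the frame's x, y, z axes.
In Python, from station import status, read_camera, r gives the robot as it stands.
- The arm moves only by the shell command python3 -m inch 'ROWS' [FORCE]. ROWS is text: rows parted by semicolons, each of 5 numbers parted by spaces: the shift along the world's x, y, z in mm, then the turn about the world's z in degrees, then the opening, from 0 (shut) to 1 (fully open). In form: dx dy dz yaw grip; .... A call has 1 to 12 rows; each row is the pose to reach, as a shift and turn from the pose commanded when the call began; what a row does not reach only later rows make up. A row lasts 1/10 s, in which the tool goes at most 50 mm and 8.59 degrees, less where a joint would pass 70% of its speed; a pose out of reach is approached as far as the arm can. A call with a gripper value outside its range is refused whole. The fingers move at their own pace and stop on an object; FORCE is the grip in N (left out, the last holds). Time passes only in rows, so rows that repeat a pose let the fingers close. It gives the time, the measured TCP pose, the force, the opening and the grip force at its end, in the units of the state.
- status.sense(): the state, without advancing time (a new reading comes with each control period).
- read_camera(name): name is "side" or "top" or "wrist"; returns a dict with "frame" (480x640x3 uint8, blue, green, red), "fov_y" (degrees; the focal length in pixels is half the picture's height over the tangent of half this angle, whatever the lens; pixels are square), "cx", "cy" (the principal point, pixels), "rvec" (rotation vector, rad) and "tvec" (3), from world to camera coordinates, as OpenCV has them. Camera axes: x right, y down, z forward; pixel columns grow to the right and rows downward; lengths in m; the calibration is good to about 2 mm. A picture is of the moment at which its call begins. There is no depth.
- r.finish_job(): hands the job in; it is judged then, once.
The state is a dict: "time_s": time; "joint_positions": joint angles; "qd": joint speeds; "effort": joint torques, N m; "eef_pos": TCP position; "tcp_rot": TCP orientation; "force": force on the tool from outside, world axes, zero at the start; "wrist_torque": the same for the moment, N m; "finger_gap": finger opening in m; "grip_force": force on a finger pad.
Only numpy, scipy, OpenCV 4.12 (cv2) and the standard library are available. Lean on these libraries where they do the work, as an engineer would, in place of code of your own. Each camera call takes 0.05 s, during which the arm holds its last target. There are 200 camera calls.

## Working session

There is one attempt and no reset: what is moved stays moved. The work goes in short steps, Python scripts to look and compute and a shell command to move; the robot and the scene stay as the last step left them, time stands still between calls to the robot, and variables do not carry over. Pictures are saved under pics/ and viewed, at most 10 in all, crops included, and the job is handed in when it is done.

```bash
mkdir -p pics; cat > h.py <<'E'
import cv2,numpy as np
from station import status,read_camera,r
def K(c):
    f=240/np.tan(np.radians(c["fov_y"])/2); return np.array([[f,0,c["cx"]],[0,f,c["cy"]],[0,0,1.]])
def ray(c,u,v,z):
    R=cv2.Rodrigues(np.array(c["rvec"],float))[0]; t=np.array(c["tvec"],float).ravel()
    o=-R.T@t; d=R.T@np.linalg.inv(K(c))@[u,v,1]; return o+d*(z-o[2])/d[2]
def proj(c,P): return cv2.projectPoints(np.array(P,float).reshape(-1,3),np.array(c["rvec"],float),np.array(c["tvec"],float),K(c),None)[0].reshape(-1,2)
E
python3 - <<'E'
from h import *
import pickle
for n in("top","side"):
    c=read_camera(n); cv2.imwrite(f"pics/{n}0.png",c["frame"]); pickle.dump(c,open(n+".pkl","wb")); print({k:v for k,v in c.items() if k!="frame"})
s=status.sense(); print(s["time_s"],s["eef_pos"],s["tcp_rot"],s["force"],s["finger_gap"])
E
```

```text
{'fov_y': 51.09730786715018, 'cx': 320.89199859417994, 'cy': 244.7402798207865, 'rvec': array([ 2.15509181, -2.12466654,  0.13533602]), 'tvec': array([-0.17391791,  0.59230707,  0.83521654])}
{'fov_y': 43.12797832402324, 'cx': 320.34026462557046, 'cy': 233.618088701078, 'rvec': array([ 2.10166055, -0.4092031 ,  0.22588329]), 'tvec': array([-0.60885054,  0.09699528,  1.01501021])}
0.1 [0.25691982 0.51387159 0.25244556] [[-8.94357883e-01  4.47351021e-01 -1.02012845e-03]
 [ 4.47352064e-01  8.94356989e-01 -1.30661472e-03]
 [ 3.27843578e-04 -1.62493775e-03 -9.99998626e-01]] [-0.06392342 -0.14236044  0.37428903] 0.08524114584259108
```

View pics/top0.png

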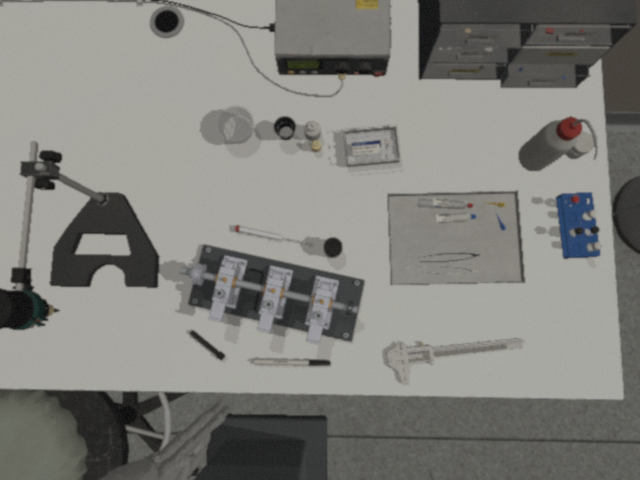

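View pics/side0.png

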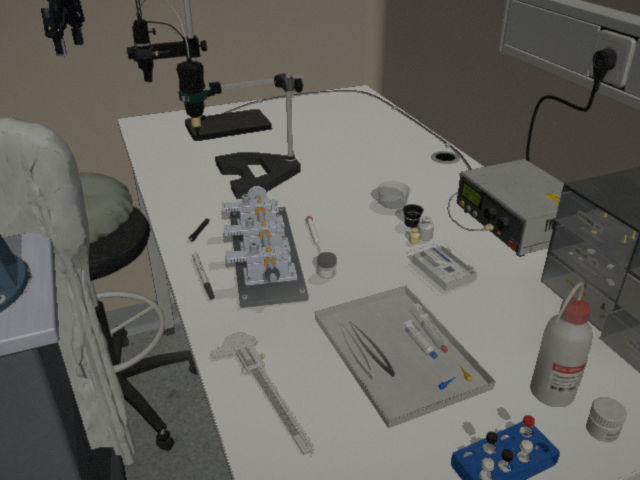

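The top view shows the bed at about (277,292) with three blocks, noses pointing down in the image; pulley at (197,272), collar at (353,308). Enlarging it.

```bash
python3 - <<'E'
from h import *
import pickle
c=pickle.load(open("top.pkl","rb"));print(ray(c,277,292,0))
im=c["frame"][235:365,175:375]; cv2.imwrite("pics/topc.png",cv2.resize(im,None,fx=4,fy=4,interpolation=cv2.INTER_CUBIC))
c=pickle.load(open("side.pkl","rb"))
im=c["frame"][175:315,180:350]; cv2.imwrite("pics/sidec.png",cv2.resize(im,None,fx=4,fy=4,interpolation=cv2.INTER_CUBIC))
E
```

```text
[ 0.51335628 -0.08682848  0.        ]
```

View pics/topc.png

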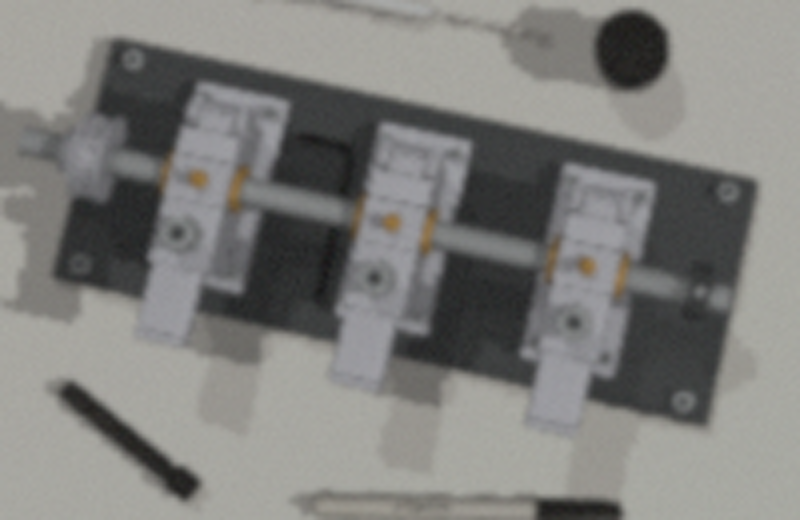

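View pics/sidec.png

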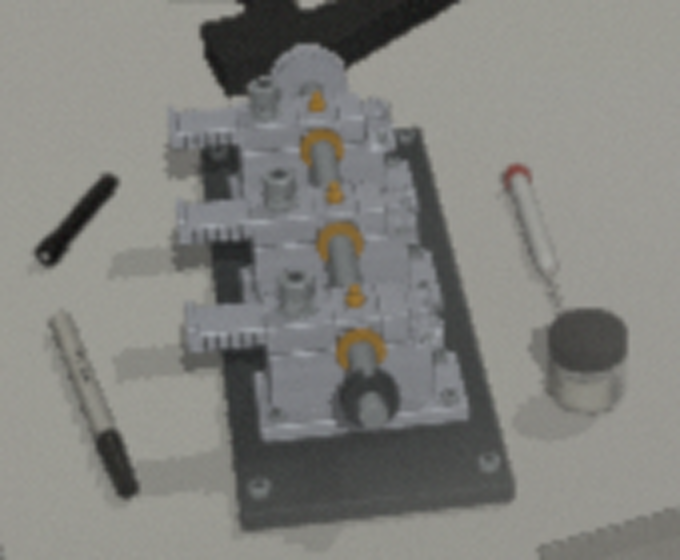

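The bolts are at (180,232), (376,277) and (574,322) in the top crop, with the plate corners at (118,38), (757,182), (706,426) and (54,276). In the side crop the bolt tops are at about (263,83), (280,173) and (296,274). I'll fit the bed pose from these.

```bash
python3 - <<'E'
from h import *
import pickle
from scipy.optimize import least_squares
T=pickle.load(open("top.pkl","rb"));S=pickle.load(open("side.pkl","rb"))
f=lambda p,o:(np.array(p)+.5)/4-.5+o
tb=f([(180,232),(376,277),(574,322)],(175,235)); tc=f([(118,38),(757,182),(706,426),(54,276)],(175,235))
sb=f([(263,83),(280,173),(296,274)],(180,175))
B=np.array([(-24,84,77.5),(-24,0,77.5),(-24,-84,77.5)])/1e3
C=np.array([(56,150,10),(56,-150,10),(-56,-150,10),(-56,150,10)])/1e3
def W(p,P,o=0):
    a=p[2];R=np.array([[np.cos(a),-np.sin(a)],[np.sin(a),np.cos(a)]])
    P=np.array(P,float); P=P+[0,o,0]; return np.c_[P[:,:2]@R.T+p[:2],P[:,2]]
def res(p): return np.r_[(proj(T,W(p,B,p[3]))-tb).ravel(),(proj(T,W(p,C))-tc).ravel(),(proj(S,W(p,B,p[3]))-sb).ravel()]
s=least_squares(res,[.51,-.087,-.2,0]);p=s.x
print(p,np.degrees(p[2]));print(s.fun.reshape(-1,2).round(2))
print("top only",least_squares(lambda p:res(p)[:14],p).x)
print("bolts",W(p,B,p[3]).round(4)); print("nose",W(p,B+[-.029,0,-.021],p[3]).round(4)); print("hinge",W(p,B+[.052,0,-.0275],p[3]).round(4))
for b in tb: print(ray(T,*b,.0775))
np.save("bed.npy",p)
E
```

```text
[ 0.51332277 -0.08651389 -0.20689699  0.00067787] -11.854324255800885
[[-0.67  0.02]
 [-0.39  0.01]
 [-0.14  0.11]
 [-0.97 -0.79]
 [ 1.17 -0.55]
 [ 0.63  0.62]
 [-0.8   0.31]
 [ 0.56  0.48]
 [-0.12  0.6 ]
 [-0.04  1.15]]
top only [ 5.13358032e-01 -8.65190536e-02 -2.07711754e-01  3.10911470e-05]
bolts [[ 0.5072  0.0013  0.0775]
 [ 0.49   -0.0809  0.0775]
 [ 0.4727 -0.1631  0.0775]]
nose [[ 0.4788  0.0072  0.0565]
 [ 0.4616 -0.075   0.0565]
 [ 0.4443 -0.1572  0.0565]]
hinge [[ 0.5581 -0.0094  0.05  ]
 [ 0.5409 -0.0916  0.05  ]
 [ 0.5236 -0.1738  0.05  ]]
[5.07273557e-01 1.78460370e-04 7.75000000e-02]
[ 0.49000339 -0.08156038  0.0775    ]
[ 0.47290544 -0.16336278  0.0775    ]
```

```bash
python3 - <<'E'
from h import *
import pickle
T=pickle.load(open("top.pkl","rb"));S=pickle.load(open("side.pkl","rb"))
P=[(.257,.514,.252),(.257,.514,.4)]
print(proj(T,P),proj(S,P))
for z in(0,.1,.2): print(z,"dril base side",ray(S,228,125,z),"tip top",ray(T,55,310,z),"Abase corner",ray(T,158,285,z),ray(T,104,196,z))
E
```

```text
[[-226.1810397   479.76817213]
 [-393.85780888  529.00767441]] [[ 69.75066427  46.16962264]
 [ 54.39125432 -24.43084281]]
0 dril base side [0.608167   0.54156547 0.        ] tip top [0.47506093 0.31431698 0.        ] Abase corner [0.52287131 0.12989108 0.        ] [0.68716113 0.24138543 0.        ]
0.1 dril base side [0.55251567 0.29781292 0.1       ] tip top [0.47454396 0.25982636 0.1       ] Abase corner [0.51709001 0.09570736 0.1       ] [0.66329008 0.19492522 0.1       ]
0.2 dril base side [0.49686435 0.05406037 0.2       ] tip top [0.474027   0.20533574 0.2       ] Abase corner [0.5113087  0.06152365 0.2       ] [0.63941903 0.148465   0.2       ]
```

```bash
python3 -m inch '10 -40 0 7 0; 20 -80 0 14.7 0; 30 -120 0 14.7 0; 40 -160 0 14.7 0; 50 -200 0 14.7 0; 60 -240 0 14.7 0; 70 -280 0 14.7 0; 70 -320 0 14.7 0; 70 -360 0 14.7 0; 70 -400 0 14.7 0; 70 -440 0 14.7 0; 70 -480 0 14.7 0' 20
```

```text
time_s: 1.3
eef_pos: [0.3267, 0.0329, 0.2532]
tcp_rot: [[-0.979, 0.205, 0.0], [0.205, 0.979, -0.0], [-0.0, 0.0, -1.0]]
force: [0.7, -0.2, 0.3]
finger_gap: 0.0003
grip_force: 0.0
```

```bash
python3 -m inch '35 -25 0 0 0; 70 -50 0 0 0; 105 -75 0 0 0; 140 -100 -30 0 0; 163 -115 -70 0 0; 163 -115 -110 0 0; 163 -115 -135 0 0; 163 -115 -142 0 0; 163 -115 -142 0 0; 163 -115 -142 0 0'; python3 - <<'E'
from h import *
c=read_camera("side");cv2.imwrite("pics/s2.png",cv2.resize(c["frame"][120:320,150:350],None,fx=3,fy=3,interpolation=cv2.INTER_CUBIC))
E
```

```text
time_s: 2.3
eef_pos: [0.4911, -0.081, 0.1127]
tcp_rot: [[-0.979, 0.206, 0.002], [0.206, 0.979, -0.001], [-0.002, -0.0, -1.0]]
force: [0.5, -0.8, 0.3]
finger_gap: 0.0001
grip_force: 0.0
```

View pics/s2.png

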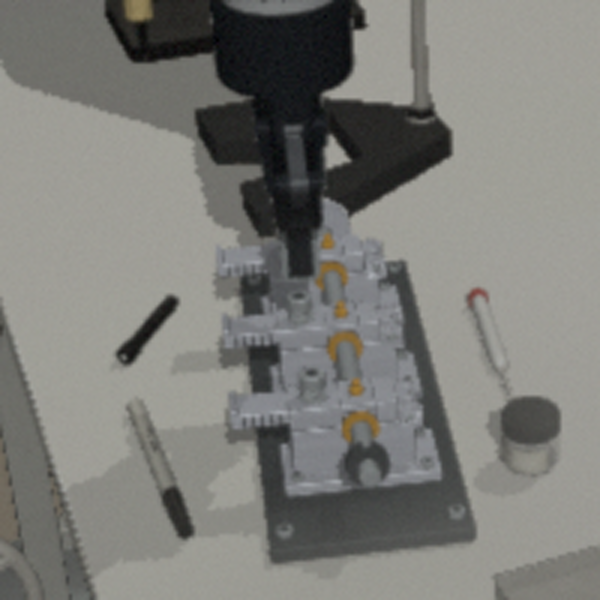

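The shut fingertips at (300,275) stand right above the middle bolt at (299,300). Now I'll descend slowly.

```bash
python3 -m inch '0 0 -4 0 0; 0 0 -7 0 0; 0 0 -9 0 0; 0 0 -9 0 0'; python3 -m inch '0 0 -1 0 0; 0 0 -1 0 0'|sed -n '2p;4p'; python3 -m inch '0 0 -1 0 0; 0 0 -1 0 0'|sed -n '2p;4p';
```

```text
time_s: 2.75
eef_pos: [0.49, -0.0806, 0.1021]
tcp_rot: [[-0.979, 0.206, -0.0], [0.206, 0.979, 0.0], [0.0, 0.0, -1.0]]
force: [-0.2, 0.3, 0.0]
finger_gap: 0.0003
grip_force: 0.0
eef_pos: [0.4902, -0.0807, 0.1012]
force: [0.3, 0.5, 1.1]
eef_pos: [0.4902, -0.0807, 0.1002]
force: [-0.7, -0.2, -0.4]
```

```bash
for i in 1 2 3; do python3 -m inch '0 0 -1 0 0; 0 0 -1 0 0'|sed -n '2p;4p'; done
```

```text
eef_pos: [0.4903, -0.0808, 0.0993]
force: [-0.0, 0.7, 0.4]
eef_pos: [0.4903, -0.0808, 0.0983]
force: [0.5, -0.3, 1.9]
eef_pos: [0.4903, -0.0808, 0.0973]
force: [0.2, 1.0, 1.9]
```

```bash
for i in 1 2; do python3 -m inch '0 0 -1 0 0; 0 0 -1 0 0; 0 0 -1 0 0'|sed -n '2p;4p'; done; python3 -c "
from h import *
for i in range(5):
  read_camera('wrist'); s=status.sense(); print(s['force'],s['eef_pos'][2])"
```

```text
eef_pos: [0.4903, -0.0808, 0.0963]
force: [-0.6, 0.1, 2.1]
eef_pos: [0.4903, -0.0808, 0.0953]
force: [-0.2, -0.7, 3.3]
[ 0.32180052 -0.82549311  2.33265893] 0.09531530767124642
[-0.75893061  0.0635383   3.58837039] 0.0953103363030949
[-0.56285489 -1.06976506  1.68519211] 0.09533794311478336
[0.31479512 0.38128631 2.09583473] 0.09533880350926194
[-0.07035778 -0.11952925  2.25092046] 0.0953490500731241
```

The middle bolt gives: it sank about 4 mm under about 2.4 N, matching the stripped bolt's spring. So the middle cap is the one. Next I rise, open and straddle its nose.

```bash
python3 -m inch '0 0 15 0 0; 0 0 35 0 0.3; -15 3 40 0 0.6; -32 6 40 0 0.6; -32 6 40 0 0.6; -32 6 30 0 0.6; -32 6 10 0 0.6; -32 6 -10 0 0.6; -32 6 -22 0 0.6; -32 6 -29 0 0.6; -32 6 -29 0 0.6; -32 6 -29 0 0.6' 25; python3 - <<'E'
from h import *
c=read_camera("side");cv2.imwrite("pics/s3.png",cv2.resize(c["frame"][140:300,160:340],None,fx=4,fy=4,interpolation=cv2.INTER_CUBIC)[:600])
E
```

```text
time_s: 5.8
eef_pos: [0.4587, -0.0749, 0.0665]
tcp_rot: [[-0.979, 0.206, 0.0], [0.206, 0.979, -0.0], [-0.0, -0.0, -1.0]]
force: [0.1, -0.1, 0.8]
finger_gap: 0.0517
grip_force: 0.0
```

View pics/s3.png

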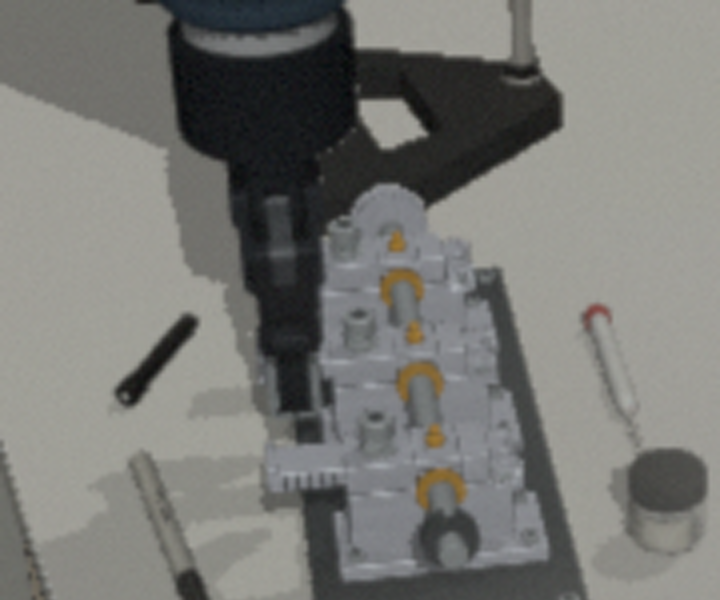

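The fingers straddle the middle nose: the near finger is at (295,385), and the nose spans about 263 to 335. Closing now.

```bash
python3 -m inch '0 0 0 0 0.4; 0 0 0 0 0.2; 0 0 0 0 0.1; 0 0 0 0 0.1; 0 0 0 0 0.1; 0 0 0 0 0.1' 25
```

```text
time_s: 6.45
eef_pos: [0.4588, -0.0743, 0.0668]
tcp_rot: [[-0.979, 0.206, 0.001], [0.206, 0.979, 0.001], [-0.001, 0.001, -1.0]]
force: [1.9, 5.2, 2.3]
finger_gap: 0.0209
grip_force: 30.4
```

```bash
python3 -m inch '0 0 4 0 0.1; 1 0 9 0 0.1; 2 -0.5 13 0 0.1; 3 -0.7 17 0 0.1; 3 -0.7 17 0 0.1'
```

```text
time_s: 6.95
eef_pos: [0.4616, -0.0748, 0.0834]
tcp_rot: [[-0.979, 0.206, 0.001], [0.206, 0.979, 0.001], [-0.001, 0.001, -1.0]]
force: [5.2, 3.9, -4.5]
finger_gap: 0.021
grip_force: 29.6
```

The cap follows with only about 4.5 N, so it is the loose one. Continuing along the arc to about 58°.

```bash
python3 -m inch '3 -0.6 8.5 0 0.1; 6.7 -1.3 16.5 0 0.1; 11.2 -2.3 24 0 0.1; 16.5 -3.4 31 0 0.1; 16.5 -3.4 31 0 0.1'; python3 -m inch '6 -1.2 6.5 0 0.1; 12.4 -2.6 12.3 0 0.1; 19.5 -4.1 17.3 0 0.1; 24.5 -5.1 20.2 0 0.1; 24.5 -5.1 20.2 0 0.1; 24.5 -5.1 20.2 0 0.1';  python3 - <<'E'
from h import *
c=read_camera("side");cv2.imwrite("pics/s4.png",cv2.resize(c["frame"][140:300,160:340],None,fx=4,fy=4,interpolation=cv2.INTER_CUBIC)[:600])
E
```

```text
time_s: 7.45
eef_pos: [0.478, -0.0783, 0.1149]
tcp_rot: [[-0.979, 0.206, -0.0], [0.206, 0.979, 0.001], [0.001, 0.001, -1.0]]
force: [1.0, 5.4, -3.0]
finger_gap: 0.0212
grip_force: 29.6
time_s: 8.05
eef_pos: [0.5024, -0.0834, 0.1348]
tcp_rot: [[-0.979, 0.206, -0.001], [0.206, 0.979, 0.001], [0.001, 0.001, -1.0]]
force: [0.2, 5.5, -3.1]
finger_gap: 0.0215
grip_force: 28.2
```

View pics/s4.png

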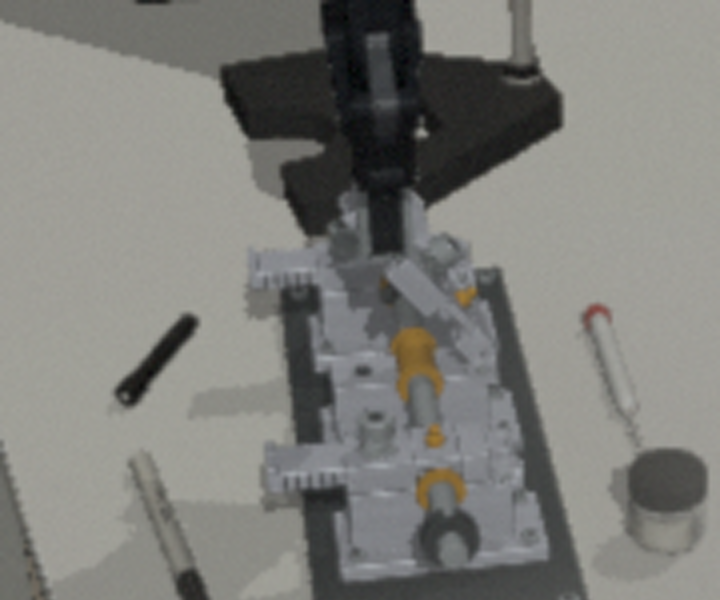

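The middle cap stands open at about 58°: its cap body runs from (485,355) up to (395,265), with the nose still in the fingers and the bush bare at (415,350). The other caps, tools and jar are undisturbed.

```bash
python3 -c "
from h import *
s=status.sense();print(s['eef_pos'],s['grip_force'],s['finger_gap']);print(r.finish_job())"
```

```text
[ 0.50244384 -0.08338947  0.13487386] 28.22424855083227 0.02133633906816207
the job is handed in; nothing more can be done
None
```

The middle bolt is the stripped one (it sank about 4 mm under about 2.4 N, so I did not tap the other two), and the job is handed in with its cap held open by the nose at about 58°.

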